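# Nest the powder funnels on the drying stand

## Task

Put the three white powder funnels away on the funnel stand, mouth-down and nested one over the other: the small one over the stand's cone first, then the medium one over it, then the large one outermost. Lower each gently only until it rests loosely under its own weight, let go, and never push it down or drop it on, or the tapers wedge and jam. Leave the bottles, jars and other things on the bench where they are.

Things in the scene. Friction and masses are not known exactly. Their poses are not given: they have to be found in the camera images.
- stand: fixed steel-and-grey-plastic funnel stand: a round foot 124 mm across and 10 mm thick, a 40 mm column, and on it a solid upright cone (66 mm across at height 69 mm, tapering to 25 mm across at its flat top, height 120 mm, so its radius shrinks 0.4 mm per mm of height, the same taper as the funnels). Origin at the centre of the foot's underside on the bench; z up. It never moves
- stand_top (a point): centre of the stand's flat cone top, 120 mm above the bench
- small_funnel: small white plastic powder funnel, starting mouth-down on the bench: mouth 80 mm across with a straight 4 mm lip, cone 70 mm high, then a plain cylindrical stem 24 mm across and 40 mm long pointing up (total 114 mm), wall 3 mm, open at both ends, about 60 g. Origin at the centre of the mouth (rim plane), z along the axis towards the stem. The stem is the place to grip it, from above
- small_top (a point): centre of the small funnel's stem end, 114 mm from its rim plane. Once nested, the rim rests 56 mm above the bench, on the stand's cone
- medium_funnel: medium white plastic powder funnel, starting mouth-down on the bench: mouth 100 mm across with a straight 4 mm lip, cone 80 mm high, then a plain cylindrical stem 36 mm across and 40 mm long pointing up (total 124 mm), wall 3 mm, open at both ends, about 90 g. Origin at the centre of the mouth (rim plane), z along the axis towards the stem. The stem is the place to grip it, from above
- medium_top (a point): centre of the medium funnel's stem end, 124 mm from its rim plane. Once nested, the rim rests about 16.5 mm (15 to 18) below the small funnel's rim
- large_funnel: large white plastic powder funnel, starting mouth-down on the bench: mouth 120 mm across with a straight 4 mm lip, cone 90 mm high, then a plain cylindrical stem 48 mm across and 40 mm long pointing up (total 134 mm), wall 3 mm, open at both ends, about 130 g. Origin at the centre of the mouth (rim plane), z along the axis towards the stem. The stem is the place to grip it, from above
- large_top (a point): centre of the large funnel's stem end, 134 mm from its rim plane. Once nested, the rim rests about 15.5 mm (14 to 18) below the medium funnel's rim
- reagent_bottle: white plastic bottle with blue cap, 66 mm across, 150 mm tall; bystander, to be left alone. Origin at the centre of its underside
- amber_bottle: amber glass bottle with black cap, 72 mm across, 170 mm tall; bystander, to be left alone. Origin at the centre of its underside
- beaker: open glass beaker, 68 mm across, 90 mm tall; bystander, to be left alone. Origin at the centre of its underside
- jar_a: squat glass jar with white cap, 56 mm across, 75 mm tall; bystander, to be left alone. Origin at the centre of its underside
- jar_b: squat glass jar with white cap like the other, 56 mm across, 75 mm tall; bystander, to be left alone. Origin at the centre of its underside
- dishes: stack of glass dishes 90 mm across, 42 mm tall; bystander, to be left alone. Origin at the centre of its underside
- spatula: flat steel spatula lying on the bench, 150 mm long, along its own x; bystander, to be left alone
There are look-alikes about, which are no part of the job. What is shaped like the large_funnel but black or brown is not meant.

How it is judged:
On the way, in this order (a step that is already met when the one before it is completed fails the run):
1. the small funnel rests upright, released, on the stand (horizontal distance between small_funnel and stand below 0.01 m and z of small_funnel in the frame of stand between 0.048 and 0.063 m and angle between small_funnel's own z axis and vertical below 0.12 rad and contact force between the fingers and small_funnel below 0.1 N and linear speed of small_funnel below 0.02 m/s), for 0.2 s.
2. the medium funnel rests upright, released, on the small funnel (horizontal distance between medium_funnel and stand below 0.01 m and z of medium_funnel in the frame of small_funnel between -0.023 and -0.009 m and angle between medium_funnel's own z axis and vertical below 0.12 rad and contact force between the fingers and medium_funnel below 0.1 N and linear speed of medium_funnel below 0.02 m/s), for 0.2 s.
3. the large funnel rests upright, released, on the medium funnel (horizontal distance between large_funnel and stand below 0.01 m and z of large_funnel in the frame of medium_funnel between -0.023 and -0.009 m and angle between large_funnel's own z axis and vertical below 0.12 rad and contact force between the fingers and large_funnel below 0.1 N and linear speed of large_funnel below 0.02 m/s), for 0.2 s.
At the end, for the whole second after the job is handed in: Funnels nested on the stand, small, medium, large, released and at rest: each within 10 mm of the stand's axis and 0.12 rad of upright, the small rim 48 to 63 mm above the bench, the medium and large rims each 9 to 23 mm below the rim of the funnel inside (all of step 1 and all of step 2 and all of step 3); the robot touches nothing.
It fails at once if a funnel is pressed onto what is under it with more than 30 N, which wedges them (contact force between small_funnel and stand above 30 N or contact force between medium_funnel and small_funnel above 30 N or contact force between large_funnel and medium_funnel above 30 N).
It fails at once if a funnel is dropped: out of the fingers it falls faster than 0.4 m/s, as after a free fall of some 8 mm ((contact force between the fingers and small_funnel below 0.1 N and linear speed of small_funnel above 0.4 m/s) or (contact force between the fingers and medium_funnel below 0.1 N and linear speed of medium_funnel above 0.4 m/s) or (contact force between the fingers and large_funnel below 0.1 N and linear speed of large_funnel above 0.4 m/s)).
It fails at once if a funnel is tipped over (angle between any of small_funnel, medium_funnel, large_funnel's own z axis and vertical above 0.6 rad).
It fails at once if a bystander is shoved more than 20 mm (distance of any of reagent_bottle, amber_bottle, beaker, jar_a, jar_b, dishes, spatula from where it was at the start of the episode above 0.02 m).
It fails at once if a bystander is tipped (angle between any of reagent_bottle, amber_bottle, beaker, jar_a, jar_b, dishes's own z axis and vertical above 0.35 rad).
It also fails if it takes over 69 s, if anything falls off the work surface, if the arm or the gripper's body presses on something with over 40 N, if the wrist force passes 120 N, or if a joint passes its speed limit or range.

## Robot

A 6-joint arm with a two-finger parallel gripper is mounted at the origin on the work surface. World frame = base frame: x ahead of the robot, y to its left, z up, the work surface at z = 0. Lengths are in m, angles in rad, forces in N, time in s.
With the tool pointing down it reaches from about 0.25 to 0.775 m from the base axis. Payload 4 kg.
Tool frame: the origin (TCP) lies midway between the tips of the shut fingers; the grasp point (between the pads) lies 19 mm behind it; z points along the fingers, y is the line along which they close (so a half turn about z gives the same grasp; the last joint's range is limited). The gripper opens to 94 mm and grips with 3 to 60 N. Pads are 16 mm wide; open, the fingers measure 119 mm over their backs; the gripper's body (75 mm by 177 mm) begins 78 mm behind the grasp point.
Start: joints at [-1.363, 0.087, 1.371, -0, 1.684, -0.103], TCP at [0.168, -0.524, 0.206] pointing down, gripper open.
Joint ranges: [-3.1, 3.1], [-0.76, 2.03], [0.27, 2.55], [-1.08, 4.22], [0.17, 2.65], [-2.57, 2.57]. Speed limits (rad/s): [2.79, 2.79, 3.14, 3.14, 3.14, 3.14].

## Interface

Orientations are given as [roll, pitch, yaw] about the fixed x, y, z axes, in that order (R = Rz(yaw) Ry(pitch) Rx(roll)).
In Python, from bench import get_obs, snapshot, close_job gives the robot as it stands. The module is installed in compiled form; this text tells all that it offers.
- The arm moves only by the tool drive_tool, never from a script. Its argument "commands" is a list of rows, each a list of 6 numbers: the shift along the tool's x, y, z in units of 0.04 m (1.0 is 0.04 m), then the turn, a rotation vector about the tool's x, y, z in units of 0.1 rad (1.0 is 0.1 rad). In form: [[dx, dy, dz, wx, wy, wz], ...]. A call has 1 to 20 rows; each row shifts and turns the commanded pose from where the row before left it, along the tool's axes as they then stand; what a row does not reach is not made up. A row lasts 1/8 s, in which the tool goes at most 62.5 mm and 10.7 degrees, less where a joint would pass 70% of its speed; a pose out of reach is approached as far as the arm can. A call with a number of a shift or a turn outside -1 to 1 is refused whole. A call with a gripper value outside its range is refused whole. "gripper" is the closure, from 0 (fully open) to 1 (shut), set as the call begins (left out, the last holds). The fingers move at their own pace and stop on an object; the grip force is fixed at half the most. Time passes only in rows, so rows that do not move let the fingers close. It gives the time, the measured TCP pose, the force, the opening and the grip force at its end, in the units of the state.
- get_obs(): the state, without advancing time (a new reading comes with each control period).
- snapshot(name): name is "side" or "top"; returns a dict with "image" (480x640x3 uint8, blue, green, red), "range_z" (480x640 float32, m along the optical axis (not along the pixel's ray), 0 where there is no reading), "fx", "fy", "cx", "cy" (pixels), "k1" (the pictures are not rectified: a ray, as slopes to the right and down, at radius r is drawn at 1 + k1 r^2 times it, then the intrinsics apply), "rvec" (rotation vector, rad) and "tvec" (3), from world to camera coordinates, as OpenCV has them. Camera axes: x right, y down, z forward; pixel columns grow to the right and rows downward; lengths in m; the calibration is good to about 2 mm. A picture is of the moment at which its call begins.
- close_job(): hands the job in; it is judged then, once.
The state is a dict: "time": time; "joint_positions": joint angles; "qvel": joint speeds; "joint_torque": joint torques, N m; "tool_pos": TCP position; "ee_rot": TCP orientation; "wrist_force": force on the tool from outside, world axes, zero at the start; "wrist_torque": the same for the moment, N m; "width": finger opening in m; "finger_force": force on a finger pad.
Only numpy, scipy, OpenCV 4.12 (cv2) and the standard library are available. Lean on these libraries where they do the work, as an engineer would, in place of code of your own. Each camera call takes 0.05 s, during which the arm holds its last target. There are 200 camera calls.

## Working session

There is one attempt and no reset: what is moved stays moved. The work goes in short steps, Python scripts to look and compute and a tool call to move; the robot and the scene stay as the last step left them, time stands still between calls to the robot, and variables do not carry over. Pictures are saved under pics/ and viewed, at most 10 in all, crops included, and the job is handed in when it is done.

Besides the shell and the picture viewer there is one more tool, called after "Call:" by a JSON object that holds its "op" and its "data". drive_tool: Moves the arm, as the interface text tells. Its arguments: {"type":"object","properties":{"commands":{"type":"array"},"gripper":{"type":"number"}},"required":["commands"]}

```bash
mkdir -p pics
cat > h.py <<'E'
import numpy as np, cv2
from bench import get_obs, snapshot
def cloud(s):
    h,w=s["range_z"].shape
    v,u=np.mgrid[0:h,0:w].astype(float)
    K=np.array([[s["fx"],0,s["cx"]],[0,s["fy"],s["cy"]],[0,0,1]])
    p=cv2.undistortPoints(np.stack([u.ravel(),v.ravel()],1)[:,None],K,np.array([s["k1"],0,0,0,0.]))[:,0]
    # drawn = ray*(1+k1 r^2), OpenCV's model
    z=s["range_z"].ravel()
    P=np.c_[p*z[:,None],z]
    R=cv2.Rodrigues(np.array(s["rvec"],float))[0]
    W=(P-np.array(s["tvec"]).ravel())@R
    W[z==0]=np.nan
    return W.reshape(h,w,3)
E
python3 - <<'E'
from h import *
for n in("top","side"):
    s=snapshot(n); cv2.imwrite(f"pics/{n}0.png",s["image"]); np.save(f"{n}0.npy",cloud(s))
    R=cv2.Rodrigues(np.array(s["rvec"],float))[0]; print(n,-R.T@np.ravel(s["tvec"]),s["k1"],s["fx"])
o=get_obs(); print(o["tool_pos"],o["ee_rot"],o["time"],o["width"])
E
```

```text
top [ 0.39128625 -0.07479838  1.81456987] -0.21436821469547543 609.8241928182324
side [0.38879108 1.13337711 0.87230156] -0.0010391369101873352 538.678161224895
[ 0.16810707 -0.52315547  0.20441563] [-3.13957703e+00 -2.27319618e-04  3.10784623e-01] 0.1 0.09381430303308998
```

View pics/top0.png

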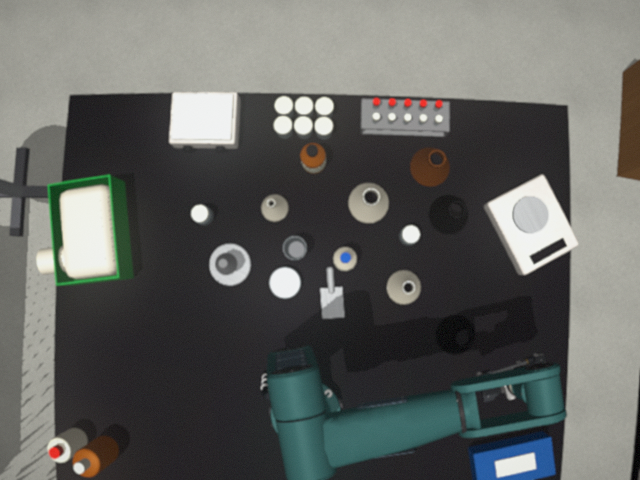

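View pics/side0.png

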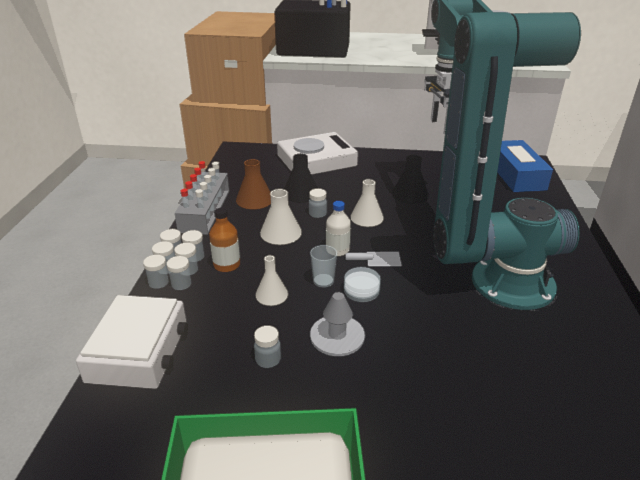

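The top view shows the stand at (230,264). The funnel-shaped objects are white ones at (275,208), (404,287) and (368,203), black ones at (448,213) and (455,335), and a brown one at (430,166). The three white ones fit the description as small, medium and large in that order. The black and brown ones are look-alikes. In the side view the white ones are at (270,280), (368,203) and (281,217). I'll measure these and confirm them in one crop.

Run:
```python
from h import *
T=np.load("top0.npy");S=np.load("side0.npy")
im=cv2.imread("pics/top0.png"); cv2.imwrite("pics/crop.png",cv2.resize(im[140:320,180:480],None,fx=2.6,fy=2.6,interpolation=cv2.INTER_CUBIC))
def circ(p):
    A=np.c_[2*p,np.ones(len(p))]; c=np.linalg.lstsq(A,(p**2).sum(1),rcond=None)[0]
    return c[:2],np.sqrt(c[2]+c[:2]@c[:2])
from scipy.optimize import least_squares
# cone-side fit with known taper: r = r0-0.4 z about axis
def fit(g,rm,zmax,name,slope,z0=0,zlo=.01):
    P=np.concatenate([T.reshape(-1,3),S.reshape(-1,3)]); src=np.r_[np.zeros(T.size//3),np.ones(S.size//3)]
    for both in (0,1,2):
        m=(np.hypot(P[:,0]-g[0],P[:,1]-g[1])<rm+.015)&(P[:,2]>zlo)&(P[:,2]<zmax)
        if both<2: m&=src==both
        q=P[m]
        r=least_squares(lambda x:np.hypot(q[:,0]-x[0],q[:,1]-x[1])-(x[2]-slope*q[:,2]),[g[0],g[1],rm],loss="soft_l1",f_scale=.002)
        print(name,both,r.x.round(4),len(q),np.median(abs(r.fun)).round(4))
for n,px,rm,zm,zlo in(("small",(275,208),.04,.07,.01),("med",(404,287),.05,.08,.01),("large",(368,203),.06,.09,.01),("stand",(230,264),.062,.115,.074)):
    w=T[px[1]-22:px[1]+22,px[0]-22:px[0]+22].reshape(-1,3); w=w[w[:,2]>.008]; g=np.nanmedian(w,0)
    print(n,"guess",g.round(3),"zmax",np.nanmax(w[:,2]).round(3))
    fit(g,rm,zm,n,.4,zlo=zlo)
f=T[225:305,190:270].reshape(-1,3); f=f[(abs(f[:,2]-.01)<.005)]; 
print(f.shape)
for n,px in(("amber",(313,157)),("beaker",(295,247)),("reag",(345,259)),("jarA",(201,213)),("jarB",(411,234)),("dish",(285,282)),("black1",(448,213)),("brown",(430,166)),("black2",(455,335))):
    w=T[px[1]-6:px[1]+7,px[0]-6:px[0]+7].reshape(-1,3); print(n,np.nanmedian(w,0).round(3))
```

```text
small guess [0.602 0.106 0.031] zmax 0.124
small 0 [0.6083 0.1134 0.042 ] 422 0.0012
small 1 [0.612  0.1119 0.0412] 616 0.0013
small 2 [0.6104 0.1124 0.0414] 1038 0.0018
med guess [ 0.385 -0.27   0.04 ] zmax 0.131
med 0 [ 0.3847 -0.2797  0.0523] 664 0.0011
med 1 [ 0.3857 -0.2783  0.0508] 626 0.0018
med 2 [ 0.3851 -0.2797  0.0521] 1290 0.0015
large guess [ 0.618 -0.161  0.045] zmax 0.142
large 0 [ 0.6315 -0.168   0.0619] 902 0.0011
large 1 [ 0.6346 -0.1684  0.0611] 966 0.0018
large 2 [ 0.6328 -0.1685  0.0616] 1868 0.0017
stand guess [0.434 0.231 0.015] zmax 0.131
stand 0 [0.4367 0.2402 0.0612] 279 0.0011
stand 1 [0.4383 0.2409 0.0601] 467 0.0011
stand 2 [0.4377 0.24   0.0608] 746 0.0012
(1624, 3)
amber [ 0.738 -0.004  0.133]
beaker [0.493 0.046 0.005]
reag [ 0.456 -0.101  0.144]
jarA [0.579 0.318 0.075]
jarB [ 0.536 -0.289  0.076]
dish [0.388 0.07  0.043]
black1 [ 0.599 -0.389  0.085]
brown [ 0.73  -0.338  0.085]
black2 [ 0.25  -0.416  0.087]
```

View pics/crop.png

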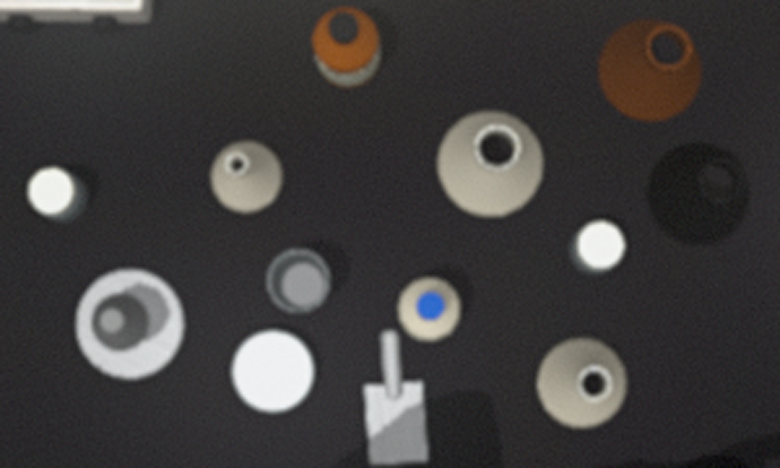

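The crop confirms the three white funnels: small at crop (246,176), large at (490,163) and medium at (582,382). The grey cone is the stand at (118,318). I'll turn the tool to yaw 0 (tool x = world x, tool y = −world y, tool z = down) and go above the small funnel.

Call:
{"op": "drive_tool", "data": {"commands": [[0, 0, -0.2, 0, 0, 0.78], [0, 0, -0.2, 0, 0, 0.78], [0, 0, -0.2, 0, 0, 0.78], [0, 0, -0.2, 0, 0, 0.77], [0.69, -1, 0, 0, 0, 0], [0.69, -1, 0, 0, 0, 0], [0.69, -1, 0, 0, 0, 0], [0.69, -1, 0, 0, 0, 0], [0.69, -1, 0, 0, 0, 0], [0.69, -1, 0, 0, 0, 0], [0.69, -1, 0, 0, 0, 0], [0.69, -1, 0, 0, 0, 0], [0.69, -1, 0, 0, 0, 0], [0.69, -1, 0, 0, 0, 0], [0.69, -1, 0, 0, 0, 0], [0.69, -1, 0, 0, 0, 0], [0.69, -1, 0, 0, 0, 0], [0.69, -1, 0, 0, 0, 0], [0.69, -1, 0, 0, 0, 0], [0.69, -0.9, 0, 0, 0, 0]], "gripper": 0}}

```text
time: 2.6
tool_pos: [0.6104, 0.1138, 0.2367]
ee_rot: [3.141, 0.001, 0.0]
wrist_force: [0.6, -1.0, 0.2]
width: 0.0942
finger_force: 0.0
```

Call:
{"op": "drive_tool", "data": {"commands": [[0, 0.03, 0.8, 0, 0, 0], [0, 0, 0.8, 0, 0, 0], [0, 0, 0.8, 0, 0, 0], [0, 0, 0.8, 0, 0, 0], [0, 0, 0.5, 0, 0, 0], [0, 0, 0.2, 0, 0, 0], [0, 0, 0, 0, 0, 0]]}}

```text
time: 3.48
tool_pos: [0.6096, 0.111, 0.0809]
ee_rot: [3.141, 0.001, -0.0]
wrist_force: [0.4, -0.5, 0.3]
width: 0.0942
finger_force: 0.0
```

Call:
{"op": "drive_tool", "data": {"commands": [[0, 0, 0, 0, 0, 0], [0, 0, 0, 0, 0, 0], [0, 0, 0, 0, 0, 0], [0, 0, 0, 0, 0, 0], [0, 0, 0, 0, 0, 0], [0, 0, 0, 0, 0, 0], [0, 0, 0, 0, 0, 0], [0, 0, 0, 0, 0, 0]], "gripper": 1}}

```text
time: 4.47
tool_pos: [0.6099, 0.111, 0.0814]
ee_rot: [3.141, 0.0, -0.0]
wrist_force: [-0.5, -1.2, -0.2]
width: 0.0232
finger_force: 30.0
```

Call:
{"op": "drive_tool", "data": {"commands": [[0, 0, -0.5, 0, 0, 0], [0, 0, -1, 0, 0, 0], [0, 0, -1, 0, 0, 0], [0, 0, -1, 0, 0, 0], [-0.5, -0.4, -0.25, 0, 0, 0], [-0.8, -0.6, 0, 0, 0, 0], [-0.8, -0.6, 0, 0, 0, 0], [-0.8, -0.6, 0, 0, 0, 0], [-0.8, -0.6, 0, 0, 0, 0], [-0.6, -0.43, 0, 0, 0, 0], [0, 0, 0.4, 0, 0, 0], [0, 0, 0.2, 0, 0, 0], [0, 0, 0, 0, 0, 0]]}}

```text
time: 6.1
tool_pos: [0.438, 0.2393, 0.2057]
ee_rot: [3.14, 0.003, -0.002]
wrist_force: [0.3, -0.0, -0.3]
width: 0.0233
finger_force: 30.0
```

```bash
cat > chk.py <<'E'
from h import *
import sys
from scipy.optimize import least_squares
# usage: chk name mouth_radius rim_z cone_height
def fit(P,g,r0,zr,h):
    m=(np.hypot(P[:,0]-g[0],P[:,1]-g[1])<r0+.012)&(P[:,2]>zr+.01)&(P[:,2]<zr+h-.012)
    q=P[m]
    r=least_squares(lambda x:np.hypot(q[:,0]-x[0],q[:,1]-x[1])-(x[2]-.4*(q[:,2]-zr)),[*g,r0],loss="soft_l1",f_scale=.002)
    return r.x.round(4),len(q)
r0,zr,h=map(float,sys.argv[2:5])
s=snapshot("side"); cv2.imwrite(f"pics/{sys.argv[1]}.png",cv2.resize(s["image"][150:390,180:500],None,fx=2.4,fy=2.4))
o=get_obs(); P=cloud(s).reshape(-1,3)
print(o["time"],o["tool_pos"].round(4),o["wrist_force"].round(2),fit(P,o["tool_pos"][:2],r0,zr,h))
E
python3 chk.py a .0416 .126 .074
```

```text
6.15 [0.4383 0.2395 0.2065] [ 0.74 -0.43 -1.07] (array([0.4401, 0.24  , 0.0406]), 746)
```

View pics/a.png

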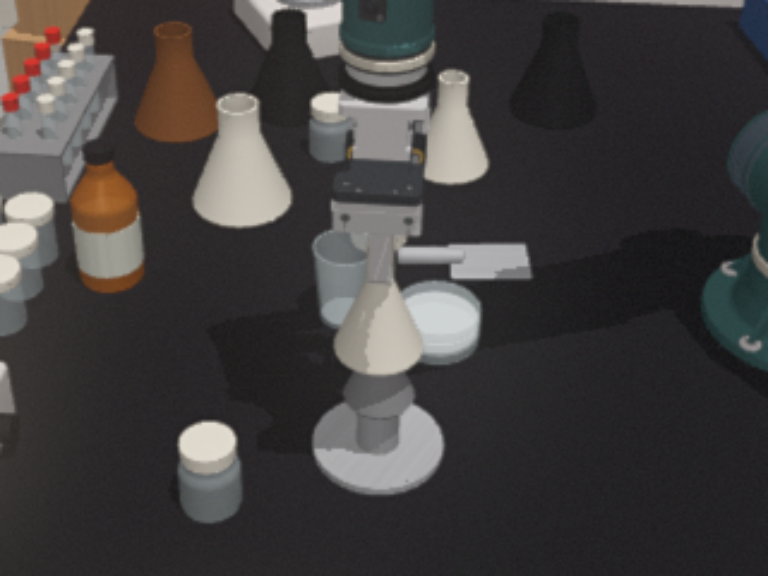

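The small funnel (379,335) hangs straight above the stand's cone (379,395), about 1.5 mm off in x. I'll correct that and lower it.

Call:
{"op": "drive_tool", "data": {"commands": [[-0.04, -0.02, 0.1, 0, 0, 0], [0, 0, 0.4, 0, 0, 0], [0, 0, 0.4, 0, 0, 0], [0, 0, 0.3, 0, 0, 0], [0, 0, 0.2, 0, 0, 0], [0, 0, 0.1, 0, 0, 0], [0, 0, 0, 0, 0, 0]]}}

```text
time: 7.02
tool_pos: [0.4364, 0.2411, 0.1474]
ee_rot: [3.141, 0.0, -0.0]
wrist_force: [-0.8, 0.8, -0.3]
width: 0.0233
finger_force: 30.0
```

Call:
{"op": "drive_tool", "data": {"commands": [[0, 0, 0.05, 0, 0, 0], [0, 0, 0.05, 0, 0, 0], [0, 0, 0, 0, 0, 0]]}}

```text
time: 7.4
tool_pos: [0.4363, 0.2411, 0.1434]
ee_rot: [3.141, 0.0, -0.0]
wrist_force: [-0.3, 0.5, -0.8]
width: 0.0234
finger_force: 30.0
```

Call:
{"op": "drive_tool", "data": {"commands": [[0, 0, 0.05, 0, 0, 0], [0, 0, 0, 0, 0, 0]]}}

```text
time: 7.65
tool_pos: [0.4363, 0.241, 0.1413]
ee_rot: [3.141, 0.0, -0.0]
wrist_force: [0.3, -0.4, -0.9]
width: 0.0233
finger_force: 30.0
```

Call:
{"op": "drive_tool", "data": {"commands": [[0, 0, 0.04, 0, 0, 0], [0, 0, 0, 0, 0, 0]]}}

```text
time: 7.9
tool_pos: [0.4363, 0.2409, 0.1397]
ee_rot: [3.141, 0.0, -0.0]
wrist_force: [-0.4, -1.1, 0.5]
width: 0.0235
finger_force: 30.0
```

Call:
{"op": "drive_tool", "data": {"commands": [[0, 0, 0.03, 0, 0, 0], [0, 0, 0, 0, 0, 0]]}}

```text
time: 8.15
tool_pos: [0.4365, 0.2407, 0.1388]
ee_rot: [3.141, -0.0, -0.0]
wrist_force: [0.5, -1.2, 0.8]
width: 0.0233
finger_force: 30.0
```

Call:
{"op": "drive_tool", "data": {"commands": [[0, 0, 0, 0, 0, 0], [0, 0, 0, 0, 0, 0], [0, 0, 0, 0, 0, 0], [0, 0, 0, 0, 0, 0], [0, 0, 0, 0, 0, 0], [0, 0, 0, 0, 0, 0]], "gripper": 0}}

```text
time: 8.9
tool_pos: [0.4363, 0.2411, 0.1386]
ee_rot: [3.142, 0.0, -0.0]
wrist_force: [0.5, 0.7, -0.5]
width: 0.0796
finger_force: 0.0
```

Call:
{"op": "drive_tool", "data": {"commands": [[0, 0, -0.5, 0, 0, 0], [0, 0, -1, 0, 0, 0], [0, 0, -1, 0, 0, 0], [-0.09, 0.8, 0, 0, 0, 0], [-0.1, 1, 0, 0, 0, 0], [-0.1, 1, 0, 0, 0, 0], [-0.1, 1, 0, 0, 0, 0], [-0.1, 1, 0, 0, 0, 0], [-0.1, 1, 0, 0, 0, 0], [-0.1, 1, 0, 0, 0, 0], [-0.1, 1, 0, 0, 0, 0], [-0.1, 1, 0, 0, 0, 0], [-0.1, 1, 0, 0, 0, 0], [-0.1, 1, 0, 0, 0, 0], [-0.1, 1, 0, 0, 0, 0], [-0.1, 1, 0, 0, 0, 0], [0, 0.2, 0, 0, 0, 0], [0, 0, 0, 0, 0, 0]]}}

```text
time: 11.15
tool_pos: [0.3846, -0.2787, 0.2385]
ee_rot: [-3.141, 0.0, -0.001]
wrist_force: [0.1, 0.1, 0.1]
width: 0.0941
finger_force: 0.0
```

```bash
cat > nest.py <<'E'
from h import *
import sys
from chk import fit
E
sed -i 's/^r0,zr,h=/if __name__!="__main__": sys.exit\nr0,zr,h=/' chk.py
python3 - <<'E'
from h import *
from scipy.optimize import least_squares
s=snapshot("side"); cv2.imwrite("pics/b.png",cv2.resize(s["image"][200:380,240:440],None,fx=3,fy=3))
P=cloud(s).reshape(-1,3); d=np.hypot(P[:,0]-.437,P[:,1]-.241)
q=P[(d<.05)&(P[:,2]>.065)&(P[:,2]<.12)]
f=lambda x:np.hypot(q[:,0]-x[0],q[:,1]-x[1])-(x[2]-.4*q[:,2])
r=least_squares(f,[.437,.241,.06],loss="soft_l1",f_scale=.002)
print(r.x, "rim z", (r.x[2]-.0416)/.4,"top",np.nanmax(P[d<.012][:,2]), get_obs()["tool_pos"])
t=P[(d<.02)&(P[:,2]>.14)]; print(t.mean(0))
E
```

```text
[0.43835644 0.24080905 0.06365298] rim z 0.05513244878113822 top 0.17119011520776542 [ 0.38479944 -0.27815601  0.23868829]
[0.43834297 0.24566424 0.1584835 ]
```

View pics/b.png

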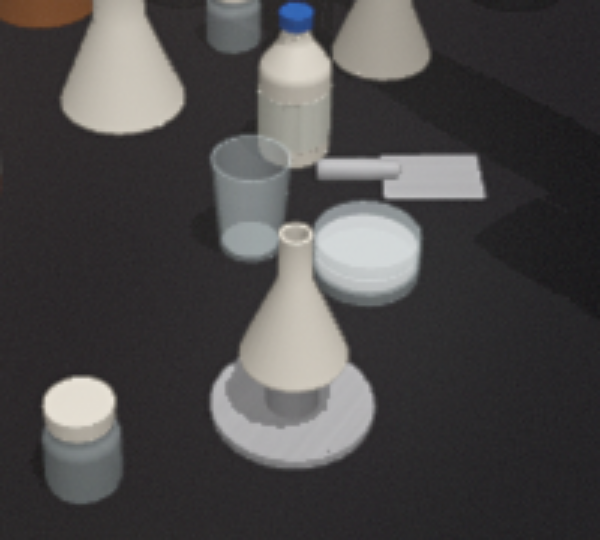

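The small funnel sits upright and nested on the stand at crop (295,310), with its rim at about 55 mm. Next is the medium funnel.

Call:
{"op": "drive_tool", "data": {"commands": [[0.01, 0.02, 0.8, 0, 0, 0], [0, 0, 0.8, 0, 0, 0], [0, 0, 0.8, 0, 0, 0], [0, 0, 0.7, 0, 0, 0], [0, 0, 0.45, 0, 0, 0], [0, 0, 0.2, 0, 0, 0], [0, 0, 0, 0, 0, 0]]}}

```text
time: 12.08
tool_pos: [0.3853, -0.2795, 0.0889]
ee_rot: [3.141, -0.0, 0.0]
wrist_force: [-0.6, -0.8, -0.4]
width: 0.094
finger_force: 0.0
```

Call:
{"op": "drive_tool", "data": {"commands": [[0, 0, 0, 0, 0, 0], [0, 0, 0, 0, 0, 0], [0, 0, 0, 0, 0, 0], [0, 0, 0, 0, 0, 0], [0, 0, 0, 0, 0, 0], [0, 0, 0, 0, 0, 0], [0, 0, 0, 0, 0, 0], [0, 0, 0, 0, 0, 0]], "gripper": 1}}

```text
time: 13.08
tool_pos: [0.385, -0.2797, 0.0886]
ee_rot: [3.142, 0.0, -0.0]
wrist_force: [0.6, -0.5, 0.3]
width: 0.0359
finger_force: 30.0
```

Call:
{"op": "drive_tool", "data": {"commands": [[0, 0, -0.5, 0, 0, 0], [0, 0, -1, 0, 0, 0], [0, 0, -1, 0, 0, 0], [0, 0, -1, 0, 0, 0], [0, 0, -1, 0, 0, 0], [0.09, -0.8, -0.5, 0, 0, 0], [0.1, -1, 0, 0, 0, 0], [0.1, -1, 0, 0, 0, 0], [0.1, -1, 0, 0, 0, 0], [0.1, -1, 0, 0, 0, 0], [0.1, -1, 0, 0, 0, 0], [0.1, -1, 0, 0, 0, 0], [0.1, -1, 0, 0, 0, 0], [0.1, -1, 0, 0, 0, 0], [0.1, -1, 0, 0, 0, 0], [0.1, -1, 0, 0, 0, 0], [0.1, -1, 0, 0, 0, 0], [0.1, -1, 0, 0, 0, 0], [0.1, -0.2, 0.4, 0, 0, 0], [0, 0, 0.2, 0, 0, 0]]}}

```text
time: 15.58
tool_pos: [0.4403, 0.2398, 0.2624]
ee_rot: [3.14, 0.003, 0.0]
wrist_force: [-0.7, 0.6, -1.0]
width: 0.0357
finger_force: 30.0
```

Call:
{"op": "drive_tool", "data": {"commands": [[0, 0, 0, 0, 0, 0], [0, 0, 0, 0, 0, 0]]}}

```text
time: 15.82
tool_pos: [0.4409, 0.2393, 0.2651]
ee_rot: [3.141, -0.001, -0.002]
wrist_force: [0.2, 0.2, -0.6]
width: 0.0356
finger_force: 30.0
```

```bash
python3 chk.py c .0516 .181 .084
```

```text
15.875 [0.441  0.2394 0.2653] [0.43 0.31 0.33] (array([0.4416, 0.2399, 0.0495]), 1192)
```

Call:
{"op": "drive_tool", "data": {"commands": [[-0.08, -0.025, 0.1, 0, 0, 0], [0, 0, 0.4, 0, 0, 0], [0, 0, 0.5, 0, 0, 0], [0, 0, 0.4, 0, 0, 0], [0, 0, 0.1, 0, 0, 0], [0, 0, 0, 0, 0, 0], [0, 0, 0, 0, 0, 0]]}}

```text
time: 16.75
tool_pos: [0.438, 0.2415, 0.2055]
ee_rot: [-3.141, -0.002, -0.0]
wrist_force: [0.2, -1.2, -1.3]
width: 0.0355
finger_force: 30.0
```

```bash
python3 chk.py d .0516 .117 .084
```

```text
16.8 [0.438  0.2415 0.2056] [ 0.93 -0.25 -1.12] (array([0.4387, 0.2422, 0.0513]), 1199)
```

View pics/d.png

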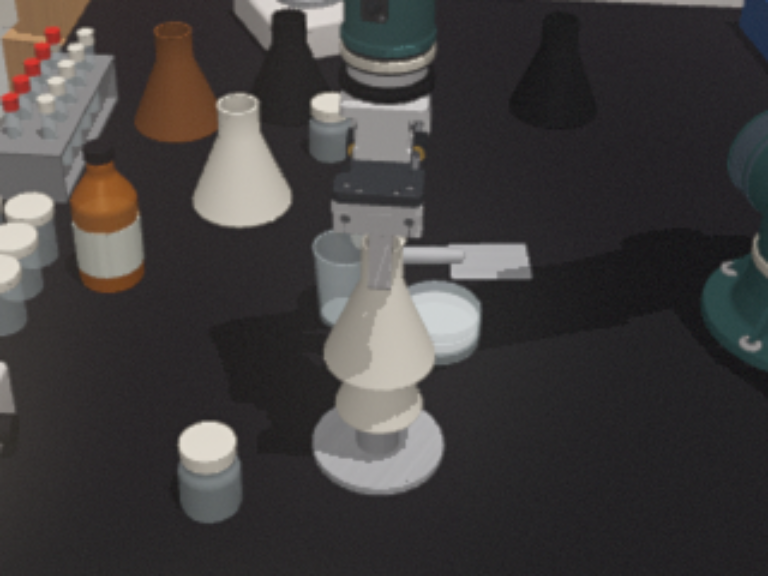

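The medium funnel (379,335) is centred over the nested small funnel (379,400), so I'll lower it further.

Call:
{"op": "drive_tool", "data": {"commands": [[-0.005, 0.02, 0.2, 0, 0, 0], [0, 0, 0.3, 0, 0, 0], [0, 0, 0.3, 0, 0, 0], [0, 0, 0.2, 0, 0, 0], [0, 0, 0, 0, 0, 0]]}}

```text
time: 17.42
tool_pos: [0.4368, 0.2402, 0.1634]
ee_rot: [3.141, 0.002, -0.0]
wrist_force: [0.9, 0.4, -1.2]
width: 0.0353
finger_force: 30.0
```

Call:
{"op": "drive_tool", "data": {"commands": [[0, 0, 0.2, 0, 0, 0], [0, 0, 0.2, 0, 0, 0], [0, 0, 0.15, 0, 0, 0], [0, 0, 0.1, 0, 0, 0], [0, 0, 0, 0, 0, 0]]}}

```text
time: 18.05
tool_pos: [0.4372, 0.2404, 0.1382]
ee_rot: [3.141, 0.001, -0.0]
wrist_force: [0.7, -0.2, -0.7]
width: 0.0357
finger_force: 30.0
```

Call:
{"op": "drive_tool", "data": {"commands": [[0, 0, 0.06, 0, 0, 0], [0, 0, 0.06, 0, 0, 0], [0, 0, 0, 0, 0, 0]]}}

```text
time: 18.42
tool_pos: [0.4372, 0.2404, 0.1337]
ee_rot: [3.141, 0.0, -0.0]
wrist_force: [-0.0, 0.1, -0.2]
width: 0.0355
finger_force: 30.0
```

Call:
{"op": "drive_tool", "data": {"commands": [[0, 0, 0.05, 0, 0, 0], [0, 0, 0, 0, 0, 0]]}}

```text
time: 18.68
tool_pos: [0.4373, 0.2405, 0.1317]
ee_rot: [3.141, 0.0, -0.0]
wrist_force: [0.4, 0.1, -1.1]
width: 0.0355
finger_force: 30.0
```

Call:
{"op": "drive_tool", "data": {"commands": [[0, 0, 0.04, 0, 0, 0], [0, 0, 0, 0, 0, 0]]}}

```text
time: 18.92
tool_pos: [0.4373, 0.2404, 0.1301]
ee_rot: [3.141, 0.0, -0.0]
wrist_force: [-0.2, -0.3, -0.8]
width: 0.0353
finger_force: 30.0
```

Call:
{"op": "drive_tool", "data": {"commands": [[0, 0, 0.01, 0, 0, 0], [0, 0, 0, 0, 0, 0], [0, 0, 0, 0, 0, 0], [0, 0, 0, 0, 0, 0], [0, 0, 0, 0, 0, 0], [0, 0, 0, 0, 0, 0], [0, 0, 0, 0, 0, 0]], "gripper": 0}}

```text
time: 19.8
tool_pos: [0.4373, 0.2405, 0.1298]
ee_rot: [3.141, 0.0, -0.0]
wrist_force: [-1.5, -0.1, 0.1]
width: 0.094
finger_force: 0.0
```

Call:
{"op": "drive_tool", "data": {"commands": [[0, 0, -0.6, 0, 0, 0], [0, 0, -1, 0, 0, 0], [0, 0, -1, 0, 0, 0], [0.2, 0.4, -0.4, 0, 0, 0], [0.43, 0.9, 0, 0, 0, 0], [0.43, 0.9, 0, 0, 0, 0], [0.43, 0.9, 0, 0, 0, 0], [0.43, 0.9, 0, 0, 0, 0], [0.43, 0.9, 0, 0, 0, 0], [0.43, 0.9, 0, 0, 0, 0], [0.43, 0.9, 0, 0, 0, 0], [0.43, 0.9, 0, 0, 0, 0], [0.43, 0.9, 0, 0, 0, 0], [0.43, 0.9, 0, 0, 0, 0], [0.39, 0.82, 0, 0, 0, 0], [0, 0, 0, 0, 0, 0]]}}

```text
time: 21.8
tool_pos: [0.6324, -0.1719, 0.2468]
ee_rot: [-3.141, 0.004, -0.004]
wrist_force: [-0.5, 0.4, -0.0]
width: 0.0941
finger_force: 0.0
```

Run:
```python
from h import *
from scipy.optimize import least_squares
s=snapshot("side"); cv2.imwrite("pics/e.png",cv2.resize(s["image"][200:380,240:440],None,fx=3,fy=3))
P=cloud(s).reshape(-1,3); d=np.hypot(P[:,0]-.437,P[:,1]-.241)
q=P[(d<.06)&(P[:,2]>.052)&(P[:,2]<.112)]
r=least_squares(lambda x:np.hypot(q[:,0]-x[0],q[:,1]-x[1])-(x[2]-.4*q[:,2]),[.437,.241,.06],loss="soft_l1",f_scale=.002)
print(r.x, "rim z", (r.x[2]-.0516)/.4,"top",np.nanmax(P[d<.018][:,2]), get_obs()["tool_pos"])
```

```text
[0.43830053 0.24066148 0.06748886] rim z 0.03972214997204485 top 0.17151378401705883 [ 0.63218437 -0.17015975  0.24756262]
```

View pics/e.png

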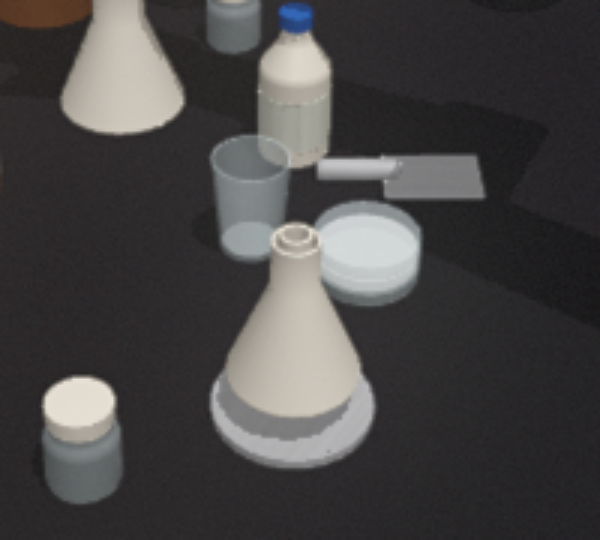

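The medium funnel is nested upright at crop (295,330), with its rim at about 39.7 mm. Next is the large funnel.

Call:
{"op": "drive_tool", "data": {"commands": [[0.02, -0.03, 0.8, 0, 0, 0], [0, 0, 0.8, 0, 0, 0], [0, 0, 0.8, 0, 0, 0], [0, 0, 0.7, 0, 0, 0], [0, 0, 0.42, 0, 0, 0], [0, 0, 0.2, 0, 0, 0], [0, 0, 0, 0, 0, 0]]}}

```text
time: 22.72
tool_pos: [0.6337, -0.167, 0.1013]
ee_rot: [3.142, -0.0, 0.0]
wrist_force: [-0.8, -0.5, 0.2]
width: 0.0941
finger_force: 0.0
```

Call:
{"op": "drive_tool", "data": {"commands": [[0, 0, 0, 0, 0, 0], [0, 0, 0, 0, 0, 0], [0, 0, 0, 0, 0, 0], [0, 0, 0, 0, 0, 0], [0, 0, 0, 0, 0, 0], [0, 0, 0, 0, 0, 0], [0, 0, 0, 0, 0, 0]], "gripper": 1}}

```text
time: 23.6
tool_pos: [0.6337, -0.1674, 0.1012]
ee_rot: [3.141, -0.0, -0.0]
wrist_force: [0.8, -0.6, 0.9]
width: 0.0473
finger_force: 30.0
```

Call:
{"op": "drive_tool", "data": {"commands": [[0, 0, -0.5, 0, 0, 0], [0, 0, -1, 0, 0, 0], [0, 0, -1, 0, 0, 0], [0, 0, -1, 0, 0, 0], [0, 0, -1, 0, 0, 0], [-0.2, -0.4, -0.7, 0, 0, 0], [-0.43, -0.9, 0, 0, 0, 0], [-0.43, -0.9, 0, 0, 0, 0], [-0.43, -0.9, 0, 0, 0, 0], [-0.43, -0.9, 0, 0, 0, 0], [-0.43, -0.9, 0, 0, 0, 0], [-0.43, -0.9, 0, 0, 0, 0], [-0.43, -0.9, 0, 0, 0, 0], [-0.43, -0.9, 0, 0, 0, 0], [-0.43, -0.9, 0, 0, 0, 0], [-0.43, -0.9, 0, 0, 0, 0], [-0.41, -0.8, 0, 0, 0, 0], [0, 0, 0.4, 0, 0, 0], [0, 0, 0.3, 0, 0, 0], [0, 0, 0, 0, 0, 0]]}}

```text
time: 26.1
tool_pos: [0.437, 0.2397, 0.2792]
ee_rot: [3.14, 0.003, -0.002]
wrist_force: [1.4, 0.0, -2.4]
width: 0.0473
finger_force: 30.0
```

Call:
{"op": "drive_tool", "data": {"commands": [[0, 0, 0, 0, 0, 0]]}}

```text
time: 26.22
tool_pos: [0.4378, 0.2401, 0.2811]
ee_rot: [3.141, 0.0, -0.002]
wrist_force: [0.4, 0.0, -2.0]
width: 0.0476
finger_force: 30.0
```

```bash
python3 -c "
from h import *;print(get_obs()['tool_pos'])"; python3 chk.py f .0616 .180 .094
```

```text
[0.43778501 0.24008654 0.28106211]
26.275 [0.4379 0.2402 0.2814] [-0.34 -0.2  -0.98] (array([0.4385, 0.2399, 0.0615]), 1803)
```

Call:
{"op": "drive_tool", "data": {"commands": [[0, -0.01, 0.2, 0, 0, 0], [0, 0, 0.5, 0, 0, 0], [0, 0, 0.5, 0, 0, 0], [0, 0, 0.5, 0, 0, 0], [0, 0, 0.2, 0, 0, 0], [0, 0, 0, 0, 0, 0], [0, 0, 0, 0, 0, 0]]}}

```text
time: 27.15
tool_pos: [0.4379, 0.2415, 0.2061]
ee_rot: [-3.141, -0.002, -0.0]
wrist_force: [0.3, -0.9, -1.5]
width: 0.0471
finger_force: 30.0
```

```bash
python3 chk.py g .0616 .105 .094
```

```text
27.2 [0.4379 0.2415 0.2062] [ 0.13  0.27 -1.99] (array([0.4388, 0.2415, 0.0614]), 1685)
```

Call:
{"op": "drive_tool", "data": {"commands": [[-0.01, 0.02, 0.2, 0, 0, 0], [0, 0, 0.3, 0, 0, 0], [0, 0, 0.3, 0, 0, 0], [0, 0, 0.2, 0, 0, 0], [0, 0, 0, 0, 0, 0]]}}

```text
time: 27.82
tool_pos: [0.4363, 0.2402, 0.1638]
ee_rot: [3.141, 0.002, -0.0]
wrist_force: [-0.0, 0.1, -1.6]
width: 0.0475
finger_force: 30.0
```

Call:
{"op": "drive_tool", "data": {"commands": [[0, 0, 0.2, 0, 0, 0], [0, 0, 0.2, 0, 0, 0], [0, 0, 0.2, 0, 0, 0], [0, 0, 0.1, 0, 0, 0], [0, 0, 0, 0, 0, 0]]}}

```text
time: 28.45
tool_pos: [0.4367, 0.2404, 0.1365]
ee_rot: [3.141, 0.001, -0.0]
wrist_force: [-0.2, -0.0, -1.6]
width: 0.0476
finger_force: 30.0
```

Call:
{"op": "drive_tool", "data": {"commands": [[0, 0, 0.05, 0, 0, 0], [0, 0, 0.05, 0, 0, 0], [0, 0, 0, 0, 0, 0]]}}

```text
time: 28.82
tool_pos: [0.4369, 0.2405, 0.1329]
ee_rot: [3.141, 0.0, -0.0]
wrist_force: [0.2, -0.0, -1.7]
width: 0.0472
finger_force: 30.0
```

Call:
{"op": "drive_tool", "data": {"commands": [[0, 0, 0.05, 0, 0, 0], [0, 0, 0.03, 0, 0, 0], [0, 0, 0, 0, 0, 0]]}}

```text
time: 29.2
tool_pos: [0.4369, 0.2404, 0.1297]
ee_rot: [3.141, 0.0, -0.0]
wrist_force: [0.2, 1.2, -1.4]
width: 0.0473
finger_force: 30.0
```

Call:
{"op": "drive_tool", "data": {"commands": [[0, 0, 0.05, 0, 0, 0], [0, 0, 0, 0, 0, 0]]}}

```text
time: 29.45
tool_pos: [0.4368, 0.2404, 0.1276]
ee_rot: [3.141, 0.0, -0.0]
wrist_force: [0.2, -0.1, -1.9]
width: 0.0472
finger_force: 30.0
```

Call:
{"op": "drive_tool", "data": {"commands": [[0, 0, 0.02, 0, 0, 0], [0, 0, 0, 0, 0, 0]]}}

```text
time: 29.7
tool_pos: [0.4369, 0.2404, 0.127]
ee_rot: [3.141, 0.0, -0.0]
wrist_force: [0.2, -0.6, -1.5]
width: 0.0472
finger_force: 30.0
```

Call:
{"op": "drive_tool", "data": {"commands": [[0, 0, 0, 0, 0, 0], [0, 0, 0, 0, 0, 0], [0, 0, 0, 0, 0, 0], [0, 0, 0, 0, 0, 0], [0, 0, 0, 0, 0, 0], [0, 0, 0, 0, 0, 0], [0, 0, 0, 0, 0, 0]], "gripper": 0}}

```text
time: 30.58
tool_pos: [0.4369, 0.2405, 0.127]
ee_rot: [3.142, -0.0, -0.0]
wrist_force: [-1.0, 0.0, -0.2]
width: 0.094
finger_force: 0.0
```

Call:
{"op": "drive_tool", "data": {"commands": [[0, 0, -0.4, 0, 0, 0], [0, 0, -0.8, 0, 0, 0], [0, 0, -1, 0, 0, 0], [0, 0, -0.8, 0, 0, 0], [-0.5, 0.8, 0, 0, 0, 0], [-0.5, 1, 0, 0, 0, 0], [-0.2, 1, 0, 0, 0, 0], [0, 1, 0, 0, 0, 0], [0, 0.5, 0, 0, 0, 0], [0, 0, 0, 0, 0, 0], [0, 0, 0, 0, 0, 0]]}}

```text
time: 31.95
tool_pos: [0.3891, 0.0691, 0.2478]
ee_rot: [-3.141, -0.001, 0.0]
wrist_force: [-0.2, 0.8, -0.8]
width: 0.0939
finger_force: 0.0
```

Run:
```python
from h import *
from scipy.optimize import least_squares
s=snapshot("side"); cv2.imwrite("pics/i.png",cv2.resize(s["image"][150:390,180:500],None,fx=2.4,fy=2.4))
P=cloud(s).reshape(-1,3); d=np.hypot(P[:,0]-.437,P[:,1]-.241)
q=P[(d<.07)&(P[:,2]>.036)&(P[:,2]<.105)]
r=least_squares(lambda x:np.hypot(q[:,0]-x[0],q[:,1]-x[1])-(x[2]-.4*q[:,2]),[.437,.241,.07],loss="soft_l1",f_scale=.002)
print(r.x, "rim z", (r.x[2]-.0616)/.4, get_obs()["tool_pos"])
```

```text
[0.43830263 0.24054963 0.07055108] rim z 0.02237770221876354 [0.38902859 0.06923066 0.24751822]
```

View pics/i.png

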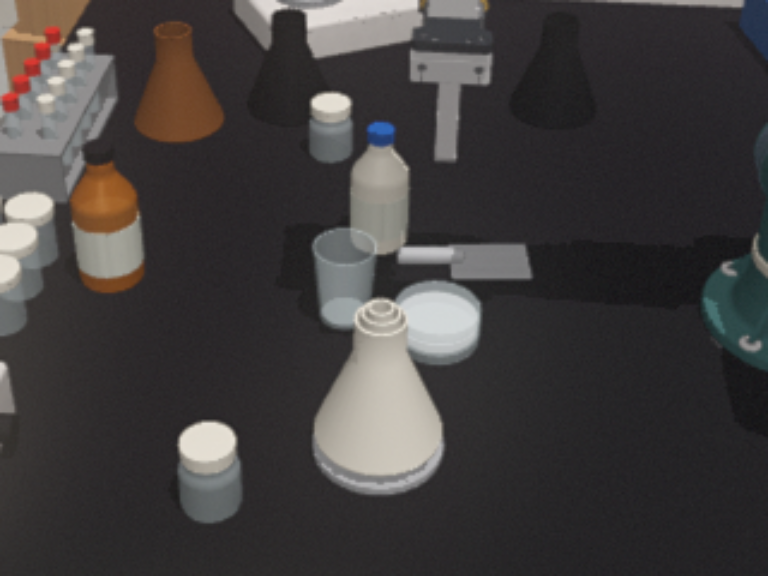

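All three funnels are nested upright on the stand at crop (379,400), the large rim is about 22 mm above the bench, and the arm is clear. I'm handing the job in.

```bash
python3 -c "
from bench import close_job;print(close_job())"
```

```text
the job is handed in; nothing more can be done
None
```

The small, medium and large white funnels are nested upright on the stand, each released with no push-down, and the job is handed in at about 32 s; the hand-in gave no verdict, but the last camera check showed the large rim about 22 mm above the bench and the arm clear.

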